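# Open the ratchet stop of a bedside organiser

### The job

Make room in the bedside organiser: with closed fingertips press the red release key on the grey sliding stop and, keeping it pressed, gently push the stop back along its bar, away from the row of small things, until its white pointer stands within the orange band. Then let go of it. Nothing is to be gripped or lifted, and the things in the row and on the table stay where they are.

Things in the scene. Friction and masses are not known exactly. Their poses are not given: they have to be found in the camera images.
- organiser: fixed bamboo organiser, 400 mm long along its y; origin on the table, x points across the deck away from the robot, z up. Deck x -25..65 mm, 12 mm high; the row stands on it at y -160..-49 mm against a 65 mm high end plate. Steel ratchet bar along y at x -55 mm, z 20..32 mm, ending in a 36 mm high block at y 216 mm. Black strip in front, x -123..-87 mm, 8 mm high
- stop (a joint): travel (m) of the grey stop along the bar: 0 nearest the row, 0.17 at the far end, growing along organiser +y ('back'). Key centre at organiser y = -0.010 + value. The ratchet (8 mm teeth) blocks + motion rigidly while the release is up, and lets it click toward the row at about 5 N. With the release down it slides both ways at 1 to 2 N and stays where left
- release (a joint): how far (m) the red key is pressed: 0 up, 0.008 fully down. Its spring pushes up with 2.5 N at the top, 5 N fully down. The ratchet is free from about 0.0045 on and locks again when the key rises, so keep it down while the stop moves. Untouched, it may stand up to 0.004 down when the pawl happens to sit on a tooth tip
- key_top (a point): centre of the top face of the red release key, 44 x 44 mm, 50 mm above the table when up; it rides on the stop and goes straight down. Beside it stand only the push lip (+y side) and the stop's jaw plate, 75 mm high, at organiser x -30..62 mm (beyond the key's far edge), 26..34 mm toward -y of the key centre
- lip_top (a point): middle of the top edge of the stop's grey push lip, 70 mm above the table, 20 mm above the raised key; 10 mm thick along y, 50 mm wide along x. Its face toward the key is 24 mm from the key's centre: a fingertip standing on the key pushes the stop back against this face
- pointer (a point): tip region of the stop's white pointer, a tongue 4 mm wide that reaches out over the black strip at z 14 mm; level along y with the key's centre and fixed to the stop
- band: orange band lying across the black strip, 20 mm wide along the organiser's y, 34 mm along x, 1.5 mm thick, fixed; origin at its centre, axes parallel to the organiser's
- tray_box: fixed hinged bamboo tray box, 170 x 170 mm, 68 mm high with its lid, knob above; origin under its centre
- charger: white hearing-aid charger case, 56 x 32 x 44 mm, loose, in the row on the deck; origin under its centre
- dome_box: blue and white carton of ear domes, 60 x 30 x 56 mm, loose, in the row on the deck; origin under its centre
- capsule_jar: small jar of drying capsules, 32 mm across, 58 mm tall, loose, in the row on the deck; origin under its centre
- carousel: clear plastic battery carousel, 90 mm disc 24 mm high, with a hub to 34 mm, loose; origin under its centre
- remote: black hearing-aid remote with a slide switch, 100 x 36 x 18 mm, loose; origin under its centre
- magnifier: steel magnifier lying flat, 72 mm lens ring, 100 mm handle toward its -x, 14 mm high, loose; origin under the lens centre
- bowl: green glass bowl, 110 mm wide, 45 mm high, loose; origin under its centre

How it is judged:
By the outcome, as a careful person would: the job done as asked, in the order asked, and still so for the second after the job is handed in, with the robot touching nothing.
It also fails if it takes over 38 s, if anything falls off the work surface, if the arm or the gripper's body presses on something with over 40 N, if the wrist force passes 120 N, or if a joint passes its speed limit or range.

### The arm

A 6-joint arm with a two-finger parallel gripper is mounted at the origin on the work surface. World frame = base frame: x ahead of the robot, y to its left, z up, the work surface at z = 0. Lengths are in m, angles in rad, forces in N, time in s.
With the tool pointing down it reaches from about 0.225 to 0.875 m from the base axis. Payload 3.4 kg.
Tool frame: the origin (TCP) lies at the very end of the fingers, on their centre line; the grasp point (between the pads) lies 19 mm behind it (grip_point_offset is the z of the grasp point in the tool frame, in m); z points along the fingers, y is the line along which they close (so a half turn about z gives the same grasp; the last joint's range is limited). The gripper opens to 85 mm and grips with 20 to 120 N. Pads are 22 mm wide; open, the fingers measure 114 mm over their backs; the gripper's body (76 mm by 85 mm) begins 54 mm behind the grasp point. The pads swing forward as they close: fully open they stand 13 mm farther back than shut.
Start: joints at [1.127, 0.276, 1.505, -0, 1.361, -0.121], TCP at [0.182, 0.545, 0.203] pointing down, gripper open.
Joint ranges: [-2.89, 2.89], [-0.75, 2.08], [0.22, 2.7], [-1.18, 4.32], [0.11, 2.71], [-2.7, 2.7]. Speed limits (rad/s): [2.57, 2.57, 3.14, 3.14, 3.14, 3.14].

### API

Orientations are given as a unit quaternion [x, y, z, w].
In Python, from rig import * gives the robot as it stands.
- The arm moves only by the tool step_arm, never from a script. Its argument "increments" is text: rows parted by semicolons, each of 6 numbers parted by spaces: the shift along the tool's x, y, z in units of 40 mm (1.0 is 40 mm), then the turn, a rotation vector about the tool's x, y, z in units of 5 degrees (1.0 is 5 degrees). In form: tx ty tz wx wy wz; .... A call has 1 to 12 rows; each row shifts and turns the commanded pose from where the row before left it, along the tool's axes as they then stand; what a row does not reach is not made up. A row lasts 1/12 s, in which the tool goes at most 41.7 mm and 7.16 degrees, less where a joint would pass 70% of its speed; a pose out of reach is approached as far as the arm can. A call is refused whole if a number of a shift passes 1 or a number of a turn 1, either way. A call with a gripper value outside its range is refused whole. "hand" is the closure, from 0 (fully open) to 1 (shut), set as the call begins (left out, the last holds). The fingers move at their own pace and stop on an object; the grip force is fixed at half the most. Time passes only in rows, so rows that do not move let the fingers close. It gives the time, the measured TCP pose, the force, the opening and the grip force at its end, in the units of the state.
- state(): the state, without advancing time (a new reading comes with each control period).
- snapshot(name): name is "side" or "top" or "wrist"; returns the picture (400x640x3 uint8, red, green, blue); there is no depth.
- get_calibration(name): a dict with "mtx" (3x3 intrinsics, pixels), "k1" (the pictures are not rectified: a ray, as slopes to the right and down, at radius r is drawn at 1 + k1 r^2 times it, then the intrinsics apply), "R" (3x3) and "t" (3): a world point X has camera coordinates R X + t. Camera axes: x right, y down, z forward; pixel columns grow to the right and rows downward; lengths in m; the calibration is good to about 2 mm. A picture is of the moment at which its call begins: read the wrist's pose just before it. get_calibration takes no time and is no camera call; for the wrist camera it gives the pose at the moment of the call.
- finish_job(): hands the job in; it is judged then, once.
Trained networks look in the newest picture that a camera, given by its name, has taken for a name from the list of things; names that differ only in an ending like _2 or _b are one class to them, and where a whole thing is asked for, a point or a joint stands for the part that bears it (a point fixed in the world has none). Each returns a list of dicts, best first, with "p" (0 to 1); they miss things now and then, are a little off and sometimes report something else, mostly with a low value. They report only what shows in the picture. A call takes as long as a camera call.
- masks_of(camera, thing): "region" (400x640 bool, what is visible of it).
- landmark_of(camera, thing): "location" ([x, y, z] in m, in the coordinates of the camera as it stood for that picture, good to about 4 mm: a listed point, or the origin of a listed thing).
The state is a dict: "time": time; "joint_pos": joint angles; "qvel": joint speeds; "joint_efforts": joint torques, N m; "eef_pos": TCP position; "tool_rot": TCP orientation; "force": force on the tool from outside, world axes, zero at the start; "wrist_torque": the same for the moment, N m; "width": finger opening in m; "finger_force": force on a finger pad.
Only numpy, scipy, OpenCV 4.12 (cv2) and the standard library are available. Lean on these libraries where they do the work, as an engineer would, in place of code of your own. Each camera call takes 0.05 s, during which the arm holds its last target. There are 200 camera calls.

## Working session

There is one attempt and no reset: what is moved stays moved. The work goes in short steps, Python scripts to look and compute and a tool call to move; the robot and the scene stay as the last step left them, time stands still between calls to the robot, and variables do not carry over. Pictures are saved under pics/ and viewed, at most 10 in all, crops included, and the job is handed in when it is done.

Besides the shell and the picture viewer there is one more tool, called after "Emit:" as a command line: name --argument value ..., lists and objects as JSON in quotes. step_arm: Moves the arm, as the interface text tells. Its arguments: {"type":"object","properties":{"increments":{"type":"string"},"hand":{"type":"number"}},"required":["increments"]}

```bash
mkdir -p pics
cat > h.py <<'E'
from rig import *
import numpy as np, cv2
def world(cam,thing,cal=None):
    cal=cal or get_calibration(cam)
    R=np.array(cal["R"]);t=np.array(cal["t"])
    out=[]
    for d in landmark_of(cam,thing)[:2]:
        out.append((round(d["p"],2),np.round(R.T@(np.array(d["location"])-t),4)))
    return out
def pix(cam,X,cal=None):
    cal=cal or get_calibration(cam)
    c=np.array(cal["R"])@X+np.array(cal["t"]);s=c[:2]/c[2];s=s*(1+cal["k1"]*(s@s))
    m=np.array(cal["mtx"]);return m[:2,:2]@s+m[:2,2]
def ray(cam,uv,z,cal=None):
    cal=cal or get_calibration(cam)
    m=np.array(cal["mtx"]);d=np.linalg.solve(m[:2,:2],np.array(uv,float)-m[:2,2]);s=d.copy()
    for _ in range(20): s=d/(1+cal["k1"]*(s@s))
    R=np.array(cal["R"]);o=-R.T@np.array(cal["t"]);v=R.T@np.array([*s,1]);return o+v*(z-o[2])/v[2]
E
python3 - <<'E'
from h import *
for c in ["top","side"]:
    im=snapshot(c);cv2.imwrite(f"pics/{c}1.png",im[:,:,::-1])
    for t in ["key_top","lip_top","pointer","band","organiser"]: print(c,t,world(c,t))
s=state();print(s["time"],s["eef_pos"],s["tool_rot"])
E
```

```text
top key_top [(0.57, array([ 0.545 , -0.0021,  0.0529]))]
top lip_top [(0.65, array([0.5465, 0.0205, 0.0687])), (0.25, array([ 0.5444, -0.0009,  0.053 ]))]
top pointer [(0.71, array([0.5042, 0.0006, 0.0144]))]
top band []
top organiser [(0.76, array([ 6.011e-01, -1.320e-02,  5.000e-04]))]
side key_top [(0.56, array([ 0.5459, -0.0017,  0.0508]))]
side lip_top [(0.76, array([0.55  , 0.0269, 0.0702])), (0.22, array([ 5.974e-01, -9.700e-03, -5.000e-04]))]
side pointer [(0.62, array([0.5051, 0.004 , 0.0169]))]
side band [(0.69, array([0.5486, 0.0257, 0.0728])), (0.52, array([0.5068, 0.0827, 0.0051]))]
side organiser [(0.76, array([ 5.97e-01, -1.30e-02,  3.00e-04])), (0.64, array([ 0.3394,  0.334 , -0.0016]))]
0.6 [0.1824164  0.54533115 0.20274626] [1.60688445e-01 9.87005177e-01 5.84677866e-05 2.53892296e-05]
```

View pics/top1.png

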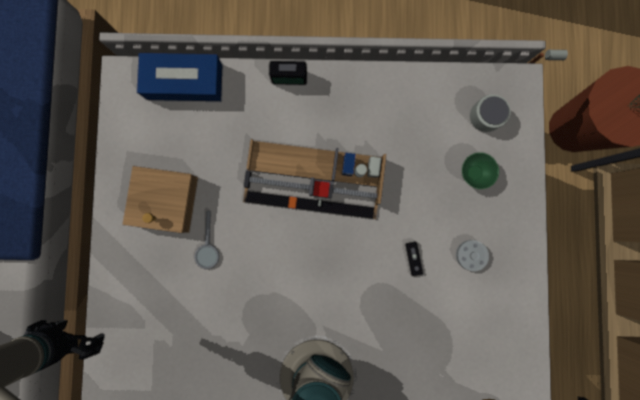

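View pics/side1.png

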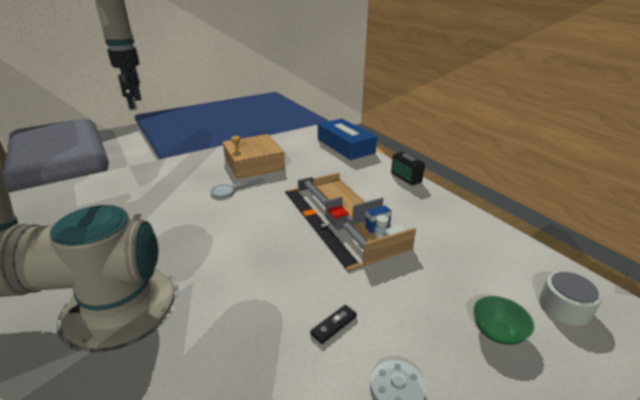

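The top view shows the red key near (321,188), the white pointer near (319,203) and the orange band near (292,202). The row is to the right of the stop, so "back" is left in the picture (+y). I'll get precise positions from colour.

Run:
```python
from h import *
for c in ["top","side"]:
    im=cv2.imread(f"pics/{c}1.png");h=cv2.cvtColor(im,cv2.COLOR_BGR2HSV)
    x0,x1,y0,y1=(235,395,130,225) if c=="top" else (280,420,165,275)
    roi=np.zeros(h.shape[:2],bool);roi[y0:y1,x0:x1]=1
    s=(h[...,1]>170)&(h[...,2]>90)&roi
    for n,m,z in [("red",s&((h[...,0]<5)|(h[...,0]>172)),.05),("orange",s&(h[...,0]>=6)&(h[...,0]<16),.0095)]:
        v,u=np.nonzero(m)
        if len(u): print(c,n,len(u),(u.min(),u.max(),v.min(),v.max()),ray(c,(u.mean(),v.mean()),z).round(4))
# yaw: front edge of strip in top, dark
im=cv2.imread("pics/top1.png");g=im.max(2)
m=((g<40)*255).astype(np.uint8);m[:185]=0;m[225:]=0;m[:,:240]=0;m[:,390:]=0
v,u=np.nonzero(m);r=cv2.minAreaRect(np.c_[u,v].astype(np.float32));B=cv2.boxPoints(r)
print(len(u));P=[ray("top",b,.008)[:2].round(4) for b in B];print(P)
```

```text
top red 135 (np.int64(318), np.int64(328), np.int64(182), np.int64(196)) [ 0.5415 -0.0113  0.05  ]
top orange 73 (np.int64(288), np.int64(296), np.int64(197), np.int64(207)) [0.5049 0.0809 0.0095]
side red 147 (np.int64(328), np.int64(347), np.int64(206), np.int64(217)) [ 0.5385 -0.0091  0.05  ]
side orange 63 (np.int64(303), np.int64(345), np.int64(207), np.int64(215)) [0.5092 0.0799 0.0095]
1215
[array([0.5064, 0.2232]), array([0.5547, 0.2167]), array([ 0.4978, -0.1635]), array([ 0.4498, -0.1558])]
```

```bash
cat > plan.py <<'E'
from h import *
from scipy.spatial.transform import Rotation as Ro
def const_rows(p,q,target,yaw_x_deg,n):
    """constant tool-frame row taking pose to target with tool x at given world heading, z down"""
    R0=Ro.from_quat(q);a=np.radians(yaw_x_deg)
    Rt=Ro.from_matrix(np.c_[[np.cos(a),np.sin(a),0],[np.sin(a),-np.cos(a),0],[0,0,-1]])
    w=(R0.inv()*Rt).as_rotvec()
    M=sum((R0*Ro.from_rotvec(w*k/n)).as_matrix() for k in range(n))
    return np.round(np.r_[np.linalg.solve(M,np.array(target)-p)/.04,np.degrees(w)/n/5],3)
E
python3 - <<'E'
from plan import *
s=state();print(const_rows(s["eef_pos"],s["tool_rot"],[.546,.006,.19],81.5,20))
E
```

```text
[-0.883  0.007  0.016  0.    -0.     0.8  ]
```

Emit:
step_arm --increments "-0.88 0 0 0 0 0.8;-0.88 0 0 0 0 0.8;-0.88 0 0 0 0 0.8;-0.88 0 0 0 0 0.8;-0.88 0 0 0 0 0.8;-0.88 0 0 0 0 0.8;-0.88 0 0 0 0 0.8;-0.88 0 0 0 0 0.8;-0.88 0 0 0 0 0.8;-0.88 0 0 0 0 0.8" --hand 1

```text
time: 1.43
eef_pos: [0.4612, 0.339, 0.2027]
tool_rot: [0.49, 0.872, 0.0, 0.0]
force: [-0.4, 0.8, 0.4]
width: -0.0002
finger_force: 0.0
```

Emit:
step_arm --increments "-0.88 0 0 0 0 0.8;-0.88 0 0 0 0 0.8;-0.88 0 0 0 0 0.8;-0.88 0 0 0 0 0.8;-0.88 0 0 0 0 0.8;-0.88 0 0 0 0 0.8;-0.88 0 0 0 0 0.8;-0.88 0 0 0 0 0.8;-0.88 0 0 0 0 0.8;-0.88 0 0 0 0 0.8;0 0 0 0 0 0"

```text
time: 2.35
eef_pos: [0.5401, -0.0015, 0.2027]
tool_rot: [0.76, 0.65, -0.002, 0.002]
force: [0.2, -0.1, -0.2]
width: -0.0
finger_force: 0.0
```

Run:
```python
from plan import *
s=state();print(s["time"],s["eef_pos"],s["tool_rot"],s["width"],s["force"])
for c in ["wrist"]:
    im=snapshot(c);cal=get_calibration(c);cv2.imwrite(f"pics/{c}2.png",im[:,:,::-1])
    for t in ["key_top","lip_top","pointer","band","organiser"]: print(c,t,world(c,t,cal))
print(const_rows(s["eef_pos"],s["tool_rot"],[.546,.006,.1],81.5,4))
import json;json.dump({k:np.array(v).tolist() for k,v in cal.items()},open("cal2.json","w"))
```

```text
2.35 [ 0.54009472 -0.00145041  0.20270779] [ 0.75991639  0.65001713 -0.00152105  0.00157884] -2.5454429251504493e-05 [ 0.17960753 -0.12303377 -0.182655  ]
wrist key_top [(0.64, array([5.469e-01, 2.000e-04, 4.810e-02]))]
wrist lip_top []
wrist pointer [(0.87, array([0.5019, 0.0048, 0.0141]))]
wrist band [(0.57, array([0.5071, 0.0907, 0.0106]))]
wrist organiser [(0.86, array([ 0.6008, -0.0105,  0.0033])), (0.37, array([ 0.5984, -0.1098,  0.0143]))]
[ 0.053  0.029  0.642  0.001  0.013 -0.021]
```

View pics/wrist2.png

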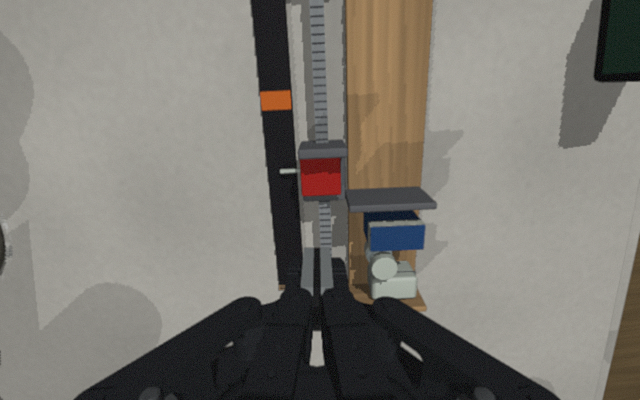

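The wrist view shows the red key at (321,177), the lip at (322,149), the pointer tip at (288,171) and the band centre at (276,100). The closed fingers are at (320,260) and the jaw plate is at right, clear of the key.

Run:
```python
from plan import *
import json;cal=json.load(open("cal2.json"))
im=cv2.imread("pics/wrist2.png");h=cv2.cvtColor(im,cv2.COLOR_BGR2HSV);H,S,V=[h[...,i].astype(int) for i in range(3)]
def roi(m,x0,x1,y0,y1):
    r=np.zeros_like(m);r[y0:y1,x0:x1]=m[y0:y1,x0:x1];v,u=np.nonzero(r);return u,v
u,v=roi((S>150)&((H<5)|(H>172))&(V>60),290,350,145,210);print("red",u.min(),u.max(),v.min(),v.max())
for n,p in [("L",(u.min(),v.mean())),("R",(u.max()+1,v.mean())),("bot",(u.mean(),v.max()+1))]: print(n,ray("",p,.05,cal).round(4))
u,v=roi((S>150)&(H>6)&(H<18)&(V>100),250,300,80,120);b=ray("",(u.mean()+.5,v.mean()+.5),.0095,cal);print("band",u.min(),u.max(),v.min(),v.max(),b)
u,v=roi((S<60)&(V>150),272,297,160,182);pt=ray("",(u.mean()+.5,v.mean()+.5),.015,cal);print("pointer",len(u),u.min(),u.max(),v.min(),v.max(),pt)
# strip axis
dark=(V<45);C=[]
for y in range(5,250,8):
    xs=np.nonzero(dark[y,245:305])[0]
    if len(xs)>20: C.append(ray("",(245+xs.min(),y),.008,cal)[:2])
C=np.array(C);f=np.polyfit(C[:,1],C[:,0],1);ang=np.degrees(np.arctan(f[0]));print("organiser y tilt",ang,len(C))
yv=np.array([np.sin(np.radians(ang)),np.cos(np.radians(ang))]);print("dist",(b-pt)[:2]@yv,yv)
```

```text
red 300 340 158 195
L [0.5222 0.0036 0.05  ]
R [ 0.5663 -0.0033  0.05  ]
bot [ 0.5409 -0.0218  0.05  ]
band 260 291 90 110 [0.50671203 0.0852671  0.0095    ]
pointer 33 281 294 169 172 [0.50561049 0.00386717 0.015     ]
organiser y tilt 6.128016720229631 27
dist 0.08105239087122128 [0.10675027 0.99428586]
```

Run:
```python
from plan import *
import json;cal=json.load(open("cal2.json"))
im=cv2.imread("pics/wrist2.png");V=im.max(2)
for n,a,b,z in [("stripL",(250,2),(279,287),.008),("stripR",(285,2),(299,280),.008),("deckR",(433,2),(426,185),.012),("deckL",(346,2),(347,140),.012),("bar",(317,2),(326,245),.032)]:
    A,B=ray("",a,z,cal),ray("",b,z,cal);d=(A-B)[:2];print(n,np.degrees(np.arctan2(d[0],d[1])).round(2),A.round(4),B.round(4))
cv2.imwrite("pics/w2z.png",cv2.resize(im[60:310,240:450],None,fx=2.4,fy=2.4,interpolation=cv2.INTER_CUBIC))
```

```text
stripL 6.05 [0.4987 0.1857 0.008 ] [ 0.4621 -0.1595  0.008 ]
stripR 7.35 [0.5346 0.18   0.008 ] [ 0.4917 -0.1525  0.008 ]
deckR 4.51 [0.6855 0.1562 0.012 ] [ 0.67   -0.0401  0.012 ]
deckL 6.62 [0.5968 0.1694 0.012 ] [0.5805 0.0292 0.012 ]
bar 6.33 [0.5665 0.1691 0.032 ] [ 0.5375 -0.0922  0.032 ]
```

View pics/w2z.png

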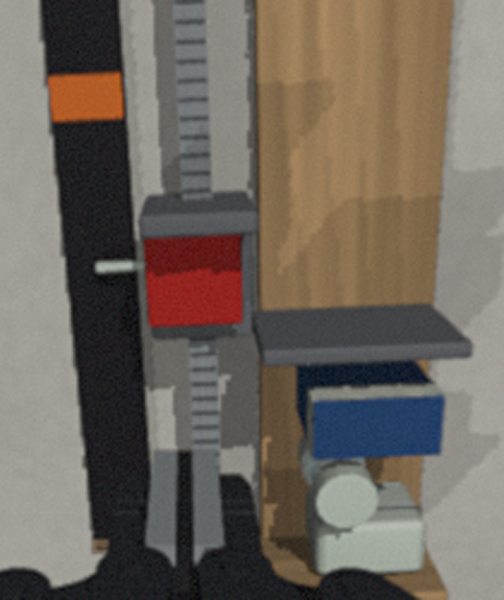

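Run:
```python
from plan import *
s=state();print(const_rows(s["eef_pos"],s["tool_rot"],[.5455,.006,.06],83.5,5))
```

```text
[ 0.003  0.026  0.714  0.    -0.001 -0.076]
```

Emit:
step_arm --increments "0 0.03 0.7 0 0 -0.08;0 0.03 0.7 0 0 -0.08;0 0.02 0.7 0 0 -0.08;0 0.03 0.7 0 0 -0.08;0 0.02 0.6 0 0 -0.06;0 0 0.1 0 0 0;0 0 0 0 0 0;0 0 0 0 0 0"

```text
time: 3.32
eef_pos: [0.5463, 0.0047, 0.0635]
tool_rot: [0.746, 0.666, 0.0, 0.0]
force: [-0.0, 0.4, -0.5]
width: 0.0
finger_force: 0.0
```

Run:
```python
from plan import *
s=state();print(s["time"],s["eef_pos"],s["tool_rot"],s["width"],s["force"])
a=snapshot("wrist");b=snapshot("side")
u,v=pix("side",np.array(s["eef_pos"])).astype(int);print(u,v)
c=cv2.resize(b[v-50:v+50,u-50:u+50],(400,400),interpolation=cv2.INTER_CUBIC)
cv2.imwrite("pics/m3.png",np.hstack([cv2.resize(a[60:360,170:470],(400,400)),c])[:,:,::-1])
```

```text
3.3167 [0.54630548 0.00473879 0.06354778] [7.46199213e-01 6.65722392e-01 4.97042642e-04 4.29760024e-04] 4.13030364107941e-06 [-0.0282471   0.39418171 -0.45857434]
337 204
```

View pics/m3.png

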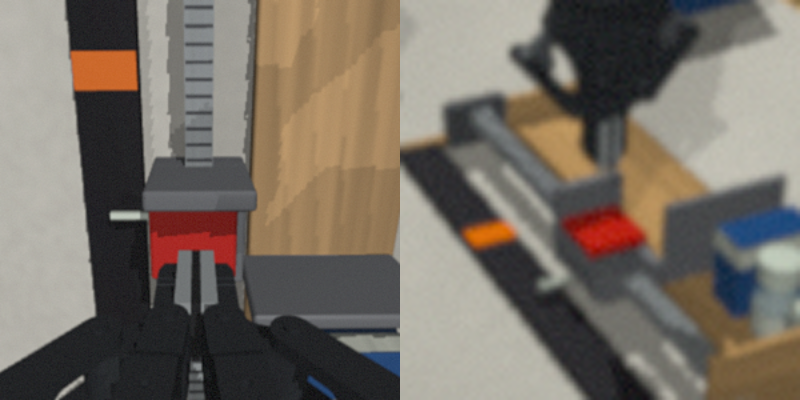

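The side crop is ambiguous about whether the fingertips are in front of the lip. I'll enlarge it before going down.

Run:
```python
from plan import *
s=state();p=np.array(s["eef_pos"]);b=snapshot("side");a=snapshot("wrist");print("wrist tcp px",pix("wrist",p))
yv=np.array([.113,.994,0]);xv=np.array([.994,-.113,0])
u,v=pix("side",p).astype(int);k=14
c=cv2.resize(b[v-20:v+20,u-20:u+20],(560,560),interpolation=cv2.INTER_CUBIC)
c=cv2.convertScaleAbs(c,alpha=1.8)[:,:,::-1].copy()
K=np.array([.5448,0,.05])
for X,col in [(p,(0,255,0)),(p+[0,0,.03],(0,255,0)),(K,(255,255,0)),(K+.024*yv+[0,0,.02]-.025*xv,(255,0,255)),(K+.024*yv+[0,0,.02]+.025*xv,(255,0,255))]:
    q=(pix("side",X)-[u-20,v-20]+.5)*k;cv2.circle(c,tuple(int(i) for i in q),4,col,-1)
cv2.imwrite("pics/s4.png",c)
```

```text
wrist tcp px [317.3182567  237.97722951]
```

View pics/s4.png

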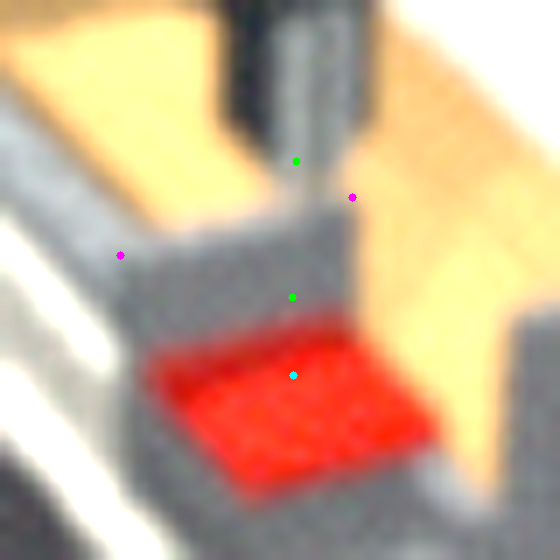

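Run:
```python
from plan import *
p=np.array(state()["eef_pos"])
for d in (0,.01,.02,.03): print(d,(pix("wrist",p+[0,0,d])-[170,60])*4/3,pix("side",p+[0,0,d]))
K=np.array([.5448,0,.05]);yv=np.array([.113,.994,0])
print((pix("wrist",K+.024*yv)-[170,60])*4/3,(pix("wrist",K+.024*yv+[0,0,.02])-[170,60])*4/3)
a=snapshot("wrist");cv2.imwrite("pics/w5.png",cv2.resize(a[140:340,220:420],(600,600),interpolation=cv2.INTER_CUBIC)[:,:,::-1])
```

```text
0 [195.82408969 237.73936235] [337.31581311 203.87418734]
0.01 [195.94304854 247.79408269] [337.41608546 200.6685153 ]
0.02 [196.07508101 258.95359161] [337.5173797  197.42960671]
0.03 [196.22245485 271.40948299] [337.61971112 194.15695472]
[192.57554907 187.38197204] [192.47271691 202.43420851]
```

View pics/w5.png

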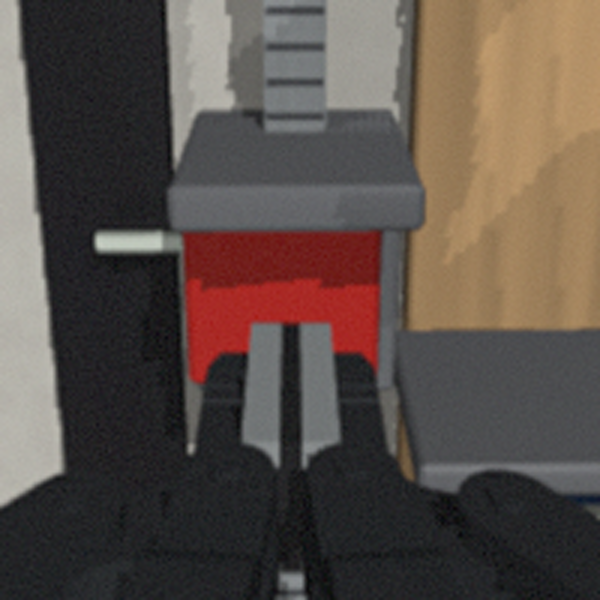

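In the wrist view the tips are over the key and in front of the lip. They look roughly 20 mm shorter than the stated TCP, so I'll go down watching the force.

Emit:
step_arm --increments "0 0 0.1 0 0 0;0 0 0.1 0 0 0;0 0 0.1 0 0 0;0 0 0.1 0 0 0;0 0 0 0 0 0;0 0 0 0 0 0"

```text
time: 4.07
eef_pos: [0.545, 0.004, 0.0461]
tool_rot: [0.747, 0.665, -0.0, -0.0]
force: [0.5, 0.5, -0.8]
width: 0.0004
finger_force: 0.0
```

Emit:
step_arm --increments "0 0 0.1 0 0 0;0 0 0 0 0 0;0 0 0 0 0 0"

```text
time: 4.32
eef_pos: [0.5453, 0.0041, 0.0425]
tool_rot: [0.747, 0.665, -0.0, -0.0]
force: [0.0, -0.3, -0.2]
width: 0.0
finger_force: 0.0
```

Emit:
step_arm --increments "0 0 0.1 0 0 0;0 0 0 0 0 0;0 0 0 0 0 0"

```text
time: 4.57
eef_pos: [0.5453, 0.0041, 0.0385]
tool_rot: [0.747, 0.665, -0.0, -0.0]
force: [-0.1, 0.3, -1.0]
width: -0.0001
finger_force: 0.0
```

Nothing touched at z 0.0385, so the fingertips really are shorter than stated. I'll keep going down in small steps.

Emit:
step_arm --increments "0 0 0.1 0 0 0;0 0 0 0 0 0;0 0 0 0 0 0"

```text
time: 4.82
eef_pos: [0.5452, 0.0041, 0.0344]
tool_rot: [0.747, 0.665, -0.0, -0.0]
force: [0.9, -0.1, -0.6]
width: 0.0
finger_force: 0.0
```

Emit:
step_arm --increments "0 0 0.1 0 0 0;0 0 0 0 0 0;0 0 0 0 0 0"

```text
time: 5.07
eef_pos: [0.5452, 0.0041, 0.0304]
tool_rot: [0.747, 0.665, -0.0, -0.0]
force: [-0.5, 0.4, 0.0]
width: 0.0
finger_force: 0.0
```

Run:
```python
from plan import *
s=state();print(s["time"],s["eef_pos"],s["force"]);p=np.array(s["eef_pos"])
a=snapshot("wrist");b=snapshot("side");u,v=pix("side",p).astype(int)
c=cv2.convertScaleAbs(cv2.resize(b[v-28:v+12,u-20:u+20],(400,400),interpolation=cv2.INTER_CUBIC),alpha=1.6)
cv2.imwrite("pics/m6.png",np.hstack([cv2.resize(a[140:340,220:420],(400,400)),c])[:,:,::-1])
```

```text
5.0667 [0.54518829 0.00407254 0.03039763] [-0.52112598  0.42891355  0.01833303]
```

View pics/m6.png

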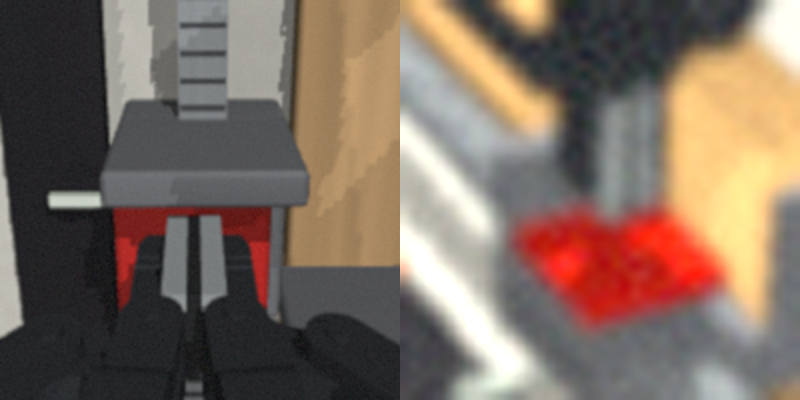

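The tips are now in front of the lip, just above the rear part of the key, with the side view showing the tip at about (620,220). Next steps are 2 mm.

Emit:
step_arm --increments "0 0 0.05 0 0 0;0 0 0 0 0 0;0 0 0 0 0 0"

```text
time: 5.42
eef_pos: [0.5454, 0.0041, 0.0286]
tool_rot: [0.747, 0.665, -0.0, -0.0]
force: [0.0, -0.8, -0.0]
width: -0.0001
finger_force: 0.0
```

Emit:
step_arm --increments "0 0 0.05 0 0 0;0 0 0 0 0 0;0 0 0 0 0 0"

```text
time: 5.67
eef_pos: [0.5453, 0.0041, 0.0266]
tool_rot: [0.747, 0.665, -0.0, -0.0]
force: [0.1, -0.1, -0.9]
width: 0.0004
finger_force: 0.0
```

Emit:
step_arm --increments "0 0 0.05 0 0 0;0 0 0 0 0 0;0 0 0 0 0 0"

```text
time: 5.92
eef_pos: [0.5453, 0.0041, 0.0246]
tool_rot: [0.747, 0.665, -0.0, -0.0]
force: [-0.6, 0.3, 0.4]
width: 0.0
finger_force: 0.0
```

Emit:
step_arm --increments "0 0 0.05 0 0 0;0 0 0 0 0 0;0 0 0 0 0 0"

```text
time: 6.17
eef_pos: [0.5453, 0.0041, 0.0225]
tool_rot: [0.747, 0.665, -0.0, -0.0]
force: [-0.0, 0.2, -0.4]
width: -0.0
finger_force: 0.0
```

Emit:
step_arm --increments "0 0 0.05 0 0 0;0 0 0 0 0 0;0 0 0 0 0 0"

```text
time: 6.42
eef_pos: [0.5458, 0.004, 0.0209]
tool_rot: [0.747, 0.665, 0.0, 0.0]
force: [-0.6, 0.4, 2.8]
width: 0.0
finger_force: 1.1
```

Emit:
step_arm --increments "0 0 0.05 0 0 0;0 0 0 0 0 0;0 0 0 0 0 0"

```text
time: 6.67
eef_pos: [0.5457, 0.004, 0.0188]
tool_rot: [0.747, 0.665, 0.0, 0.0]
force: [0.2, -0.8, 2.3]
width: 0.0
finger_force: 1.5
```

Run:
```python
from plan import *
s=state();print(s["time"],s["eef_pos"],s["force"],s["wrist_torque"]);p=np.array(s["eef_pos"])
a=snapshot("wrist");b=snapshot("side");u,v=pix("side",p).astype(int)
c=cv2.convertScaleAbs(cv2.resize(b[v-28:v+12,u-20:u+20],(400,400),interpolation=cv2.INTER_CUBIC),alpha=1.6)
cv2.imwrite("pics/m7.png",np.hstack([cv2.resize(a[140:340,220:420],(400,400)),c])[:,:,::-1])
```

```text
6.6667 [0.54572678 0.00400985 0.0188462 ] [ 0.1607123  -0.80263004  2.34897979] [-0.03150013  0.04167578  0.04132387]
```

View pics/m7.png

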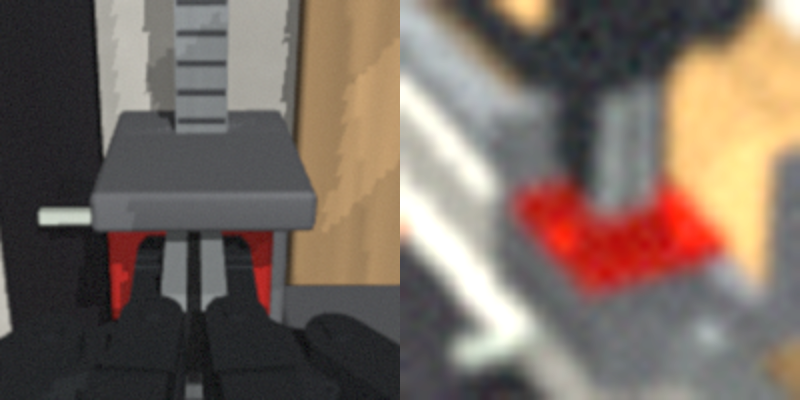

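Contact was at z≈0.0215 with the tips on the key, about 2.5 N. Now pressing further.

Emit:
step_arm --increments "0 0 0.05 0 0 0;0 0 0.04 0 0 0;0 0 0 0 0 0;0 0 0 0 0 0"

```text
time: 7.1
eef_pos: [0.5457, 0.004, 0.0152]
tool_rot: [0.747, 0.665, 0.0, 0.0]
force: [0.6, 0.1, 4.0]
width: 0.0001
finger_force: 2.0
```

Emit:
step_arm --increments "0 0 0.04 0 0 0;0 0 0 0 0 0;0 0 0 0 0 0"

```text
time: 7.35
eef_pos: [0.5457, 0.004, 0.0136]
tool_rot: [0.747, 0.665, 0.0, 0.0]
force: [0.4, 0.0, 4.8]
width: -0.0002
finger_force: 2.3
```

Emit:
step_arm --increments "0.08 0 0 0 0 0;0.08 0 0 0 0 0;0.06 0 0 0 0 0;0.06 0 0 0 0 0;0.06 0 0 0 0 0;0.06 0 0 0 0 0;0.06 0 0 0 0 0;0.06 0 0 0 0 0;0 0 0 0 0 0;0 0 0 0 0 0"

```text
time: 8.18
eef_pos: [0.548, 0.0253, 0.0135]
tool_rot: [0.747, 0.665, 0.0, -0.0]
force: [2.0, 1.6, 4.2]
width: -0.0002
finger_force: 2.3
```

```bash
cat > meas.py <<'E'
from plan import *
s=state();print(s["time"],s["eef_pos"],s["force"],s["finger_force"],s["tool_rot"])
yv=np.array([.113,.994,0])
for c in ["top","side","wrist"]:
    a=snapshot(c);cal=get_calibration(c);P=world(c,"pointer",cal);B=world(c,"band",cal)
    print(c,P[:1],B[:1])
    h=cv2.cvtColor(a,cv2.COLOR_RGB2HSV);H,S,V=[h[...,i].astype(int) for i in range(3)]
    m=(S>150)&(H>6)&(H<18)&(V>90)
    u0,v0=pix(c,np.array([.507,.083,.0095]),cal).astype(int);w=45 if c=="wrist" else 12
    r=np.zeros_like(m);sl=np.s_[max(v0-w,0):max(v0+w,0),max(u0-w,0):u0+w];r[sl]=m[sl];v,u=np.nonzero(r)
    if len(u)>20:
        b=ray(c,(u.mean()+.5,v.mean()+.5),.0095,cal);print("  band",len(u),b.round(4), "to pointer:",[((b-p[1])@yv).round(4) for p in P[:1]])
    if c=="wrist": cv2.imwrite("pics/wm.png",a[:,:,::-1])
E
python3 meas.py
```

```text
8.1833 [0.54804653 0.0253421  0.01353935] [1.99492994 1.62951593 4.19512654] 2.3311770893633366 [ 7.46645854e-01  6.65221550e-01  4.69913703e-04 -1.91320498e-04]
top [] [(0.42, array([ 0.6032, -0.4619,  0.0023]))]
  band 81 [0.5033 0.0793 0.0095] to pointer: []
side [(0.6, array([0.5073, 0.0245, 0.0156]))] [(0.41, array([0.5058, 0.0814, 0.0079]))]
  band 67 [0.504  0.0786 0.0095] to pointer: [np.float64(0.0534)]
wrist [(0.58, array([0.5023, 0.0247, 0.0168]))] [(0.85, array([0.5056, 0.0873, 0.0063]))]
  band 2163 [0.5064 0.0816 0.0095] to pointer: [np.float64(0.057)]
```

Emit:
step_arm --increments "0.05 0 0 0 0 0;0.07 0 0 0 0 0;0.08 0.01 0 0 0 0;0.08 0 0 0 0 0;0.08 0 0 0 0 0;0.08 0.01 0 0 0 0;0.08 0 0 0 0 0;0.08 0 0 0 0 0;0.07 0 0 0 0 0;0.05 0 0 0 0 0;0 0 0 0 0 0;0 0 0 0 0 0"

```text
time: 9.63
eef_pos: [0.5513, 0.054, 0.0133]
tool_rot: [0.747, 0.665, -0.0, -0.001]
force: [-1.8, 1.4, 5.2]
width: -0.0002
finger_force: 2.5
```

```bash
cat >> meas.py <<'E'
# close measurement along the pointer line in the wrist picture
b=np.array([.5065,.083,.0095]) ; q=None
P=P or [(0,np.array([.505,.06,.015]))]
u0,v0=pix("wrist",P[0][1]+[-.002,0,0],cal).astype(int)
m=(S<70)&(V>130)
r=np.zeros_like(m);r[v0-16:v0+16,u0-18:u0+14]=m[v0-16:v0+16,u0-18:u0+14]
n,lab,st,ce=cv2.connectedComponentsWithStats(r.astype(np.uint8))
for i in range(1,n):
    if st[i,4]>15: print("white",st[i],ray("wrist",ce[i]+.5,.015,cal).round(4))
v,u=np.nonzero((S>150)&(H>6)&(H<18)&(V>90)&(np.arange(640)[None]<330));print("orange px",u.min(),u.max(),v.min(),v.max(),"seen pointer px",u0,v0)
E
python3 meas.py
```

```text
9.6333 [0.55130258 0.05399924 0.01333765] [-1.76244548  1.42749192  5.18513126] 2.501293681561947 [ 7.46660253e-01  6.65205087e-01 -6.40741628e-05 -8.09322372e-04]
top [(0.62, array([0.5144, 0.0517, 0.0159]))] [(0.37, array([0.5031, 0.0778, 0.0099]))]
  band 58 [0.5017 0.0821 0.0095] to pointer: [np.float64(0.0288)]
side [(0.71, array([0.506 , 0.0539, 0.0148]))] [(0.46, array([0.5095, 0.0822, 0.0078]))]
  band 64 [0.5033 0.0789 0.0095] to pointer: [np.float64(0.0245)]
wrist [(0.89, array([0.5059, 0.0521, 0.0139]))] [(0.77, array([0.5088, 0.0841, 0.0107]))]
  band 1897 [0.5065 0.0815 0.0095] to pointer: [np.float64(0.0293)]
white [237 248  18   9 150] [0.5064 0.0499 0.015 ]
orange px 208 266 185 218 seen pointer px 241 248
```

Emit:
step_arm --increments "0.05 0 0 0 0 0;0.07 0 0 0 0 0;0.08 0.01 0 0 0 0;0.08 0 0 0 0 0;0.08 0 0 0 0 0;0.08 0 0 0 0 0;0.08 0.01 0 0 0 0;0.08 0 0 0 0 0;0.07 0 0 0 0 0;0.05 0 0 0 0 0;0 0 0 0 0 0;0 0 0 0 0 0"

```text
time: 11.08
eef_pos: [0.5544, 0.0821, 0.0133]
tool_rot: [0.747, 0.665, -0.001, -0.001]
force: [-3.0, 1.1, 6.3]
width: -0.0003
finger_force: 3.2
```

```bash
python3 meas.py; python3 -c "
import cv2;a=cv2.imread('pics/wm.png');cv2.imwrite('pics/w8.png',cv2.resize(a[180:320,160:340],None,fx=4,fy=4,interpolation=cv2.INTER_CUBIC))"
```

```text
11.0833 [0.55442841 0.08205799 0.01332616] [-2.97246599  1.05682876  6.31911023] 3.223775904687045 [ 0.74663071  0.66523698 -0.00099331 -0.00116287]
top [(0.59, array([0.5138, 0.0799, 0.0175]))] [(0.39, array([0.5063, 0.0779, 0.0077]))]
  band 41 [0.4962 0.0782 0.0095] to pointer: [np.float64(-0.0037)]
side [(0.79, array([0.511, 0.081, 0.016]))] [(0.58, array([0.5058, 0.0817, 0.0059]))]
  band 53 [0.5012 0.0782 0.0095] to pointer: [np.float64(-0.0039)]
wrist [(0.94, array([0.5098, 0.0814, 0.0148]))] [(0.96, array([0.5089, 0.0836, 0.0121]))]
  band 1247 [0.5039 0.0833 0.0095] to pointer: [np.float64(0.0012)]
white [238 248  18   9 151] [0.5101 0.0783 0.015 ]
orange px 214 267 229 259 seen pointer px 242 248
```

View pics/w8.png

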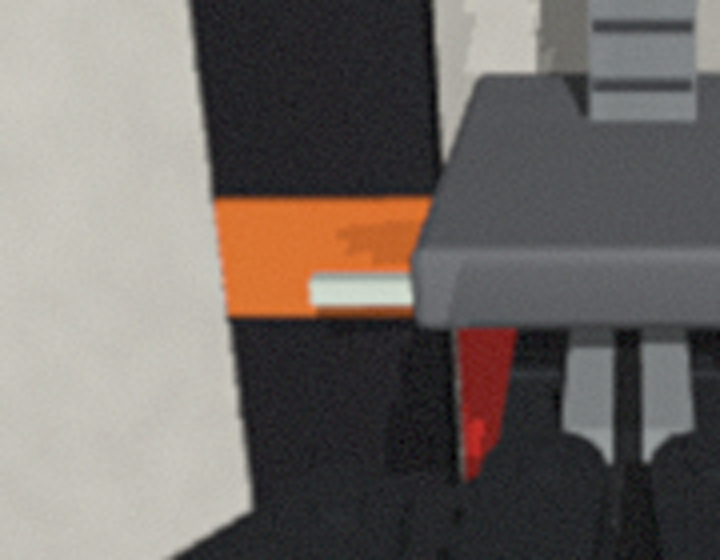

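The pointer (crop (310–410,290)) already stands over the band, about 4 mm on the near side of its centre. One more small nudge, then straight up.

Emit:
step_arm --increments "0.04 -0.01 0 0 0 0;0.05 -0.01 0 0 0 0;0 0 0 0 0 0;0 0 0 0 0 0;0 0 0 0 0 0"

```text
time: 11.95
eef_pos: [0.5549, 0.0855, 0.0134]
tool_rot: [0.747, 0.665, -0.0, -0.001]
force: [-1.6, -0.3, 5.0]
width: -0.0002
finger_force: 2.7
```

```bash
python3 meas.py
```

```text
11.95 [0.55486164 0.08548111 0.01335919] [-1.62170228 -0.29689478  5.04745623] 2.667450372118765 [ 7.46645002e-01  6.65222243e-01 -4.99658594e-04 -5.98896549e-04]
top [(0.48, array([0.5115, 0.0818, 0.0152]))] [(0.52, array([0.5047, 0.0805, 0.0066]))]
  band 47 [0.4977 0.0779 0.0095] to pointer: [np.float64(-0.0055)]
side [(0.62, array([0.5122, 0.084 , 0.016 ]))] [(0.44, array([0.5112, 0.0845, 0.0147]))]
  band 56 [0.502  0.0778 0.0095] to pointer: [np.float64(-0.0073)]
wrist [(0.63, array([0.5137, 0.0843, 0.014 ]))] [(0.94, array([0.5073, 0.0859, 0.0119]))]
  band 1203 [0.5037 0.0825 0.0095] to pointer: [np.float64(-0.0029)]
white [237 248  25   9 220] [0.5122 0.0813 0.015 ]
orange px 214 268 234 263 seen pointer px 248 247
```

Emit:
step_arm --increments "0 0 -0.08 0 0 0;0 0 -0.1 0 0 0;0 0 -0.1 0 0 0;0 0 -0.15 0 0 0;0 0 -0.3 0 0 0;0 0 -0.6 0 0 0;0 0 -0.8 0 0 0;0 0 -0.8 0 0 0;0 0 -0.8 0 0 0;0 0 -0.5 0 0 0;0 0 0 0 0 0;0 0 0 0 0 0"

```text
time: 13.4
eef_pos: [0.5568, 0.0854, 0.1842]
tool_rot: [0.747, 0.665, 0.002, 0.001]
force: [0.4, -0.3, -0.7]
width: -0.0002
finger_force: 0.0
```

Emit:
step_arm --increments "-0.8 0 -0.2 0 0 0;-0.8 0 -0.2 0 0 0;-0.8 0 0 0 0 0;0 0 0 0 0 0;0 0 0 0 0 0"

```text
time: 13.82
eef_pos: [0.5437, -0.0111, 0.197]
tool_rot: [0.748, 0.664, -0.001, -0.001]
force: [-0.1, -0.5, 0.7]
width: 0.0002
finger_force: 0.0
```

```bash
python3 meas.py; python3 -c "
import cv2,numpy as np
a=cv2.imread('pics/wm.png');h=cv2.cvtColor(a,cv2.COLOR_BGR2HSV).astype(int)
m=(h[...,1]>150)&(h[...,0]>6)&(h[...,0]<18)&(h[...,2]>90);m[:,330:]=0
v,u=np.nonzero(m);print(u.min(),u.max(),v.min(),v.max())
u0,v0=int(np.median(u)),int(np.median(v))
w=(h[...,1]<70)&(h[...,2]>130)
for y in range(v.min()-6,v.max()+8): print(y,''.join('W' if w[y,x] else 'o' if m[y,x] else '.' for x in range(u.min()-3,u.max()+20)))"
```

```text
13.8167 [ 0.54365819 -0.01110019  0.19704544] [-0.07859456 -0.52618851  0.74978849] 0.0 [ 0.7476309   0.66411276 -0.00081945 -0.00127016]
top [(0.58, array([0.5128, 0.0811, 0.0162]))] []
side [(0.9, array([0.5083, 0.0877, 0.0133]))] [(0.44, array([0.5053, 0.0815, 0.0077]))]
  band 59 [0.5014 0.0781 0.0095] to pointer: [np.float64(-0.0104)]
wrist [(0.81, array([0.5117, 0.0834, 0.0127]))] [(0.64, array([0.5095, 0.0849, 0.0115]))]
  band 505 [0.5052 0.0817 0.0095] to pointer: [np.float64(-0.0024)]
white [272  90  16   4  62] [0.5146 0.0818 0.015 ]
orange px 258 288 83 102 seen pointer px 275 91
258 288 83 102
77 W..................................WW................
78 W..................................WW................
79 W..................................WW................
80 W..................................WW................
81 W..................................WW................
82 W....................................................
83 W..oooooooooooooooooooooooooooooo....................
84 W..ooooooooooooooooooooooooooooooo...................
85 W..oooooooooooooooooooooooo
[... 704 characters left out ...]
......
98 WW..oooooooooooooooooooooooooooooo...................
99 WW..oooooooooooooooooooooooooooooo...................
100 WW..oooooooooooooooooooooooooooooo...................
101 WW..oooooooooooooooooooooooooooooo...................
102 WW..oooooooooooooooooooooooooo.oo....................
103 WW...................................................
104 WW...................................................
105 WW...................................................
106 WW...................................................
107 WW...................................................
108 WWW..................................................
109 WWW..................................................
```

The pointer is in the middle of the band and the arm is clear, so I'm handing in.

```bash
python3 -c "
from rig import *
print(finish_job())"
```

```text
the job is handed in; nothing more can be done
None
```

The stop was pushed back with the release key held down, its white pointer now stands mid-band, and the arm was lifted clear before I handed the job in at about 14 s; I did not re-check the row or the loose things on the table in the images afterwards.

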